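# Pack the cold solder pot

## Task

The cold solder pot has just been charged with eight offcuts of solder bar, and some are propped up against the crucible walls. Take the tamper by its wooden grip and tamp them down, working the tamper to and fro along the wall where one binds instead of forcing or hammering it, until every offcut lies flat in one level layer on the crucible floor, and finish with a steady press of about 20 N held for a second on the levelled layer. Then stand the tamper upright on the blue mat again; keep the fingers off the solder and leave everything else on the bench where it is.

Things in the scene. Friction and masses are not known exactly. Their poses are not given: they have to be found in the camera images.
- pot: Grey bench solder pot, fixed to the bench, housing 180 x 150 mm (front with knob and display towards its -x), deck 100 mm high. Origin on the bench surface, under the centre of its square crucible; z up, x and y along the crucible's walls.
- crucible (a point): Centre of the crucible floor, 60 mm above the bench. The crucible is a square well open at the top, 100 x 100 mm inside and 45 mm deep, so its steel rim is 105 mm above the bench; its walls run along this point's x and y.
- mat: Blue silicone mat, fixed, 160 x 220 mm (x, y) and 4 mm thick. Origin at the centre of its underside on the bench. The tamper stands on its +y half; a bar of solder and a pair of red-handled cutters, both under 20 mm high, lie on its -y half.
- tamper_grip (a point): Centre of the tamper's wooden grip. The tamper (about 0.24 kg) stands upright on its foot: a square foot 46 x 46 mm and 9 mm thick, a steel plate with a flat firm rubber facing, whose underside is 84 mm below this point; a thin steel stem; and a flat-sided wooden grip 30 mm (x) by 22 mm (y) and 72 mm tall, whose top is 36 mm above this point. z points up the handle; x and y run along the foot's edges too.
- offcut1_c (a point): Centre of solder bar offcut 1, a loose block of bright metal 30 x 20 x 12 mm (its x, y, z), about 60 g. It starts propped on the crucible's +y wall. Propped (nearly 50 degrees) its upper edge is 30 mm and its centre 15 mm above the floor; flat, its centre is 6 mm above. It binds if only pushed straight down; it slides down flat if leaned on with 10 to 15 N and worked some 5 mm to and fro along that wall.
- offcut2_c (a point): Centre of solder bar offcut 2, a loose block of bright metal 30 x 20 x 12 mm (its x, y, z), about 60 g. It starts propped on the crucible's +y wall. Propped (nearly 50 degrees) its upper edge is 30 mm and its centre 15 mm above the floor; flat, its centre is 6 mm above. It binds if only pushed straight down; it slides down flat if leaned on with 10 to 15 N and worked some 5 mm to and fro along that wall.
- offcut3_c (a point): Centre of solder bar offcut 3, a loose block of bright metal 30 x 20 x 12 mm (its x, y, z), about 60 g. It starts flat near the +y wall. Its centre is then 6 mm above the floor.
- offcut4_c (a point): Centre of solder bar offcut 4, a loose block of bright metal 30 x 20 x 12 mm (its x, y, z), about 60 g. It starts propped on the crucible's -y wall. Propped (nearly 50 degrees) its upper edge is 30 mm and its centre 15 mm above the floor; flat, its centre is 6 mm above. It binds if only pushed straight down; it slides down flat if leaned on with 10 to 15 N and worked some 5 mm to and fro along that wall.
- offcut5_c (a point): Centre of solder bar offcut 5, a loose block of bright metal 30 x 20 x 12 mm (its x, y, z), about 60 g. It starts propped on the crucible's -y wall. Propped (nearly 50 degrees) its upper edge is 30 mm and its centre 15 mm above the floor; flat, its centre is 6 mm above. It binds if only pushed straight down; it slides down flat if leaned on with 10 to 15 N and worked some 5 mm to and fro along that wall.
- offcut6_c (a point): Centre of solder bar offcut 6, a loose block of bright metal 30 x 20 x 12 mm (its x, y, z), about 60 g. It starts flat near the -y wall. Its centre is then 6 mm above the floor.
- offcut7_c (a point): Centre of solder bar offcut 7, a loose block of bright metal 30 x 20 x 12 mm (its x, y, z), about 60 g. It starts propped on the crucible's -x wall. Propped (nearly 50 degrees) its upper edge is 30 mm and its centre 15 mm above the floor; flat, its centre is 6 mm above. It binds if only pushed straight down; it slides down flat if leaned on with 10 to 15 N and worked some 5 mm to and fro along that wall.
- offcut8_c (a point): Centre of solder bar offcut 8, a loose block of bright metal 30 x 20 x 12 mm (its x, y, z), about 60 g. It starts flat near the middle. Its centre is then 6 mm above the floor.
- solder_bar: Uncut bar of solder 130 x 20 x 12 mm lying on the mat. Bystander.
- cutters: Red-handled side cutters, 120 mm long, lying on the mat. Bystander.
- spool: Spool of solder wire, 60 mm across and 50 mm high, standing beyond the pot and the mat. Bystander.
- flux: White flux bottle with a red cap, 40 mm across and 95 mm high, standing beyond the pot and the mat. Bystander.
- tip_cleaner: Round tin of brass wool, 66 mm across and 30 mm high, standing between the pot and the mat. Bystander.

How it is judged:
By the outcome, as a careful person would: the job done as asked, in the order asked, and still so for the second after the job is handed in, with the robot touching nothing.
It also fails if it takes over 72 s, if anything falls off the work surface, if the arm or the gripper's body presses on something with over 40 N, if the wrist force passes 120 N, or if a joint passes its speed limit or range.

## Robot

A 7-joint arm with a two-finger parallel gripper is mounted at the origin on the work surface. World frame = base frame: x ahead of the robot, y to its left, z up, the work surface at z = 0. Lengths are in m, angles in rad, forces in N, time in s.
With the tool pointing down it reaches from about 0.425 to 0.925 m from the base axis. Payload 6.8 kg.
Tool frame: the origin (TCP) lies on the front face of the gripper's body, between the roots of the fingers; the fingertips stand 73 mm ahead of it and the grasp point (between the pads) lies 54 mm ahead of it; z points along the fingers, y is the line along which they close (so a half turn about z gives the same grasp; the last joint's range is limited). The gripper opens to 85 mm and grips with 20 to 120 N. Pads are 22 mm wide; open, the fingers measure 114 mm over their backs; the gripper's body (76 mm by 85 mm) begins 54 mm behind the grasp point. The pads swing forward as they close: fully open they stand 13 mm farther back than shut.
Start: joints at [-1.448, 0.477, 0.022, 1.555, -0.011, 1.109, -0.083], TCP at [0.154, 0.657, 0.304] pointing down, gripper open.
Joint ranges: [-2.96, 2.96], [-0.34, 2.1], [-1.41, 1.46], [0.24, 2.44], [-1.37, 4.51], [0.17, 1.92], [-2.96, 2.96]. Speed limits (rad/s): [2.39, 2.39, 3.14, 3.14, 3.14, 3.14, 3.14].

## Interface

Orientations are given as a unit quaternion [w, x, y, z].
In Python, from station import bot, optics gives the robot as it stands.
- The arm moves only by the tool drive_tool, never from a script. Its argument "deltas" is a list of rows, each an object with "gripper": the closure in counts, from 0 (fully open) to 255 (shut); "offset": the shift along the tool's x, y, z in units of 1000 mm (1.0 is 1000 mm), a list of three; "angular": the turn, a rotation vector about the tool's x, y, z in units of 45 degrees (1.0 is 45 degrees), a list of three. In form: [{"gripper": gripper, "offset": [dx, dy, dz], "angular": [rx, ry, rz]}, ...]. A call has 1 to 5 rows; each row is the pose to reach, as a shift and turn from the pose commanded when the call began, along the tool's axes at that moment; what a row does not reach only later rows make up. A row lasts 1/10 s, in which the tool goes at most 50 mm and 8.59 degrees, less where a joint would pass 70% of its speed; a pose out of reach is approached as far as the arm can. A call with a number of a shift or a turn outside -1 to 1 is refused whole. A call with a gripper value outside its range is refused whole. The fingers move at their own pace and stop on an object; "grip_force" is the grip in N (left out, the last holds). Time passes only in rows, so rows that repeat a pose let the fingers close. It gives the time, the measured TCP pose, the force, the opening and the grip force at its end, in the units of the state.
- bot.get_obs(): the state, without advancing time (a new reading comes with each control period).
- optics.read_camera(name): name is "side" or "top"; returns the picture (420x560x3 uint8, blue, green, red); there is no depth.
- optics.camera_model(name): a dict with "fx", "fy", "cx", "cy" (pixels), "dist" ([k1, k2, p1, p2, k3] as OpenCV has them; the pictures are not rectified), "cam_to_world" (4x4, takes a point from camera to world coordinates). Camera axes: x right, y up, looking along -z (the intrinsics and any distortion apply to the point x, -y, -z); pixel columns grow to the right and rows downward; lengths in m; the calibration is good to about 2 mm. A picture is of the moment at which its call begins. camera_model takes no time and is no camera call.
- bot.hand_in(): hands the job in; it is judged then, once.
The state is a dict: "t": time; "q": joint angles; "joint_vel": joint speeds; "joint_torque": joint torques, N m; "eef_pos": TCP position; "tool_rot": TCP orientation; "contact_force": force on the tool from outside, world axes, zero at the start; "torque": the same for the moment, N m; "gripper_width": opening from 0.0 (shut) to 1.0 (fully open); "grasp_force": force on a finger pad.
Only numpy, scipy, OpenCV 4.12 (cv2) and the standard library are available. Lean on these libraries where they do the work, as an engineer would, in place of code of your own. Each camera call takes 0.05 s, during which the arm holds its last target. There are 200 camera calls.

## Working session

There is one attempt and no reset: what is moved stays moved. The work goes in short steps, Python scripts to look and compute and a tool call to move; the robot and the scene stay as the last step left them, time stands still between calls to the robot, and variables do not carry over. Pictures are saved under pics/ and viewed, at most 10 in all, crops included, and the job is handed in when it is done.

Besides the shell and the picture viewer there is one more tool, called in YAML: its name, and indented under it one key for each argument. drive_tool: Moves the arm, as the interface text tells. Its arguments: {"type":"object","properties":{"deltas":{"type":"array"},"grip_force":{"type":"number"}},"required":["deltas"]}

```bash
mkdir -p pics; ls; python3 - <<'E'
from station import bot, optics
import cv2
for n in("side","top"):
    cv2.imwrite(f"pics/{n}0.png",optics.read_camera(n)); print(optics.camera_model(n))
print(bot.get_obs())
E
```

```text
pics
{'fx': 436.85763403512715, 'fy': 436.85763403512715, 'cx': 277.48129838023465, 'cy': 209.61851518141538, 'dist': array([-0.06905337,  0.        ,  0.        ,  0.        ,  0.        ]), 'cam_to_world': array([[-0.96698317,  0.18568173, -0.1745447 ,  0.48920972],
       [-0.25462403, -0.67575692,  0.69175081,  0.53186176],
       [ 0.0104957 ,  0.71335466,  0.7007246 ,  0.65910573],
       [ 0.        ,  0.        ,  0.        ,  1.        ]])}
{'fx': 427.2357299717889, 'fy': 427.2357299717889, 'cx': 282.986438533416, 'cy': 209.55398695084912, 'dist': array([-0.12322859,  0.        ,  0.        ,  0.        ,  0.        ]), 'cam_to_world': array([[-0.02511576,  0.98087173, -0.1930281 ,  0.45921021],
       [-0.99921571, -0.01871866,  0.03489368, -0.00269904],
       [ 0.03061299,  0.19375309,  0.98057258,  0.80497828],
       [ 0.        ,  0.        ,  0.        ,  1.        ]])}
{'t': 0.1, 'q': array([-1.44810909,  0.4777101 ,  0.02235762,  1.55632716, -0.01152089,
        1.10927627, -0.0831074 ]), 'joint_vel': array([ 0.00083975, -0.00036715, -0.00071997, -0.00446998,  0.00032541,
       -0.00309238,  0.00129299]), 'joint_torque': array([ 3.78898083e-03, -5.97762644e+01,  1.61338862e+00, -2.81952399e+01,
        1.28480388e-02,  5.00817754e-03, -9.44547224e-06]), 'eef_pos': array([0.1543159 , 0.65671475, 0.30303877]), 'tool_rot': array([-4.02688074e-05,  1.15142492e-01,  9.93348666e-01, -7.95345052e-04]), 'contact_force': array([-0.19122131,  0.15459105,  0.11532679]), 'torque': array([-0.03356513,  0.00324189,  0.02765335]), 'grasp_force': 0.0, 'gripper_width': 1.0002589336292647}
```

View pics/top0.png

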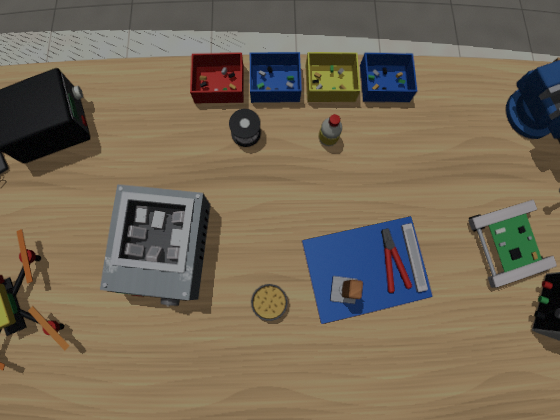

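View pics/side0.png

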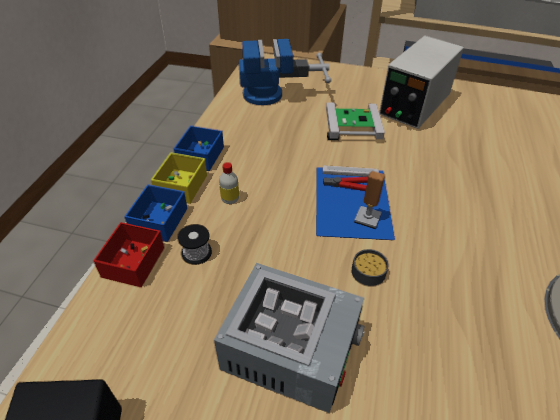

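```bash
cat > h.py <<'E'
import numpy as np, cv2
from station import bot, optics
CM={n:optics.camera_model(n) for n in("side","top")}
def K(n):
    c=CM[n]; return np.array([[c['fx'],0,c['cx']],[0,c['fy'],c['cy']],[0,0,1]]),c['dist']
def ray(n,uv):
    k,d=K(n); p=cv2.undistortPoints(np.array(uv,float).reshape(-1,1,2),k,d)[:,0]
    T=CM[n]['cam_to_world']; v=np.c_[p[:,0],-p[:,1],-np.ones(len(p))]@T[:3,:3].T
    return T[:3,3],v
def plane(n,uv,z):
    o,v=ray(n,uv); return o+v*((z-o[2])/v[:,2])[:,None]
def tri(a,b):  # top px, side px
    (o1,v1),(o2,v2)=ray("top",[a]),ray("side",[b]); v1,v2=v1[0],v2[0]
    s=np.linalg.lstsq(np.c_[v1,-v2],o2-o1,rcond=None)[0]
    p,q=o1+s[0]*v1,o2+s[1]*v2; return (p+q)/2,np.linalg.norm(p-q)
def project(n,P):
    T=np.linalg.inv(CM[n]['cam_to_world']); c=np.atleast_2d(P)@T[:3,:3].T+T[:3,3]
    k,d=K(n); return cv2.projectPoints((c*[1,-1,-1]).reshape(-1,1,3),np.zeros(3),np.zeros(3),k,d)[0][:,0]
def crop(im,x,y,w,h,s): return cv2.resize(im[y:y+h,x:x+w],None,fx=s,fy=s,interpolation=cv2.INTER_CUBIC)
def rect(m):
    cs=cv2.findContours(m,cv2.RETR_EXTERNAL,cv2.CHAIN_APPROX_NONE)[0]
    return max(cs,key=cv2.contourArea)
E
python3 - <<'E'
from h import *
t=cv2.imread("pics/top0.png");s=cv2.imread("pics/side0.png")
A=crop(t,100,180,112,128,4); B=crop(t,325,268,44,42,7); 
M=np.zeros((600,800,3),np.uint8); M[:512,:448]=A; M[:294,460:768]=B
M[300:300+300,460:460+200]=crop(s,350,165,40,60,5)
cv2.imwrite("pics/m1.png",M); cv2.imwrite("pics/m2.png",crop(s,215,262,150,120,5))
for n,im in(("top",t),("side",s)):
    h=cv2.cvtColor(im,cv2.COLOR_BGR2HSV)
    mm=cv2.inRange(h,(105,150,90),(125,255,255)); x0,y0,x1,y1=(290,200,440,330) if n=="top" else (300,160,400,245)
    q=np.zeros_like(mm);q[y0:y1,x0:x1]=mm[y0:y1,x0:x1]
    c=cv2.convexHull(rect(q)); P=plane(n,c[:,0],.004)
    r=cv2.minAreaRect(P[:,:2].astype(np.float32)*1000); print(n,"mat",r)
    mm=cv2.inRange(h,(4,120,60),(18,255,255)); q=np.zeros_like(mm)
    x0,y0,x1,y1=(335,270,370,305) if n=="top" else (360,165,390,215)
    q[y0:y1,x0:x1]=mm[y0:y1,x0:x1]; c=rect(q); print(cv2.boundingRect(c),cv2.minAreaRect(c))
E
```

```text
top mat ((500.99029541015625, -187.52871704101562), (157.8843994140625, 217.39892578125), 11.086151123046875)
(348, 280, 14, 19) ((354.8846435546875, 288.923095703125), (12.403472900390625, 17.4888973236084), 7.125016689300537)
side mat ((500.750244140625, -185.61062622070312), (155.70193481445312, 216.57955932617188), 11.044219017028809)
(364, 172, 21, 34) ((372.6204528808594, 187.9060821533203), (15.624859809875488, 33.131805419921875), 16.50436019897461)
```

View pics/m1.png

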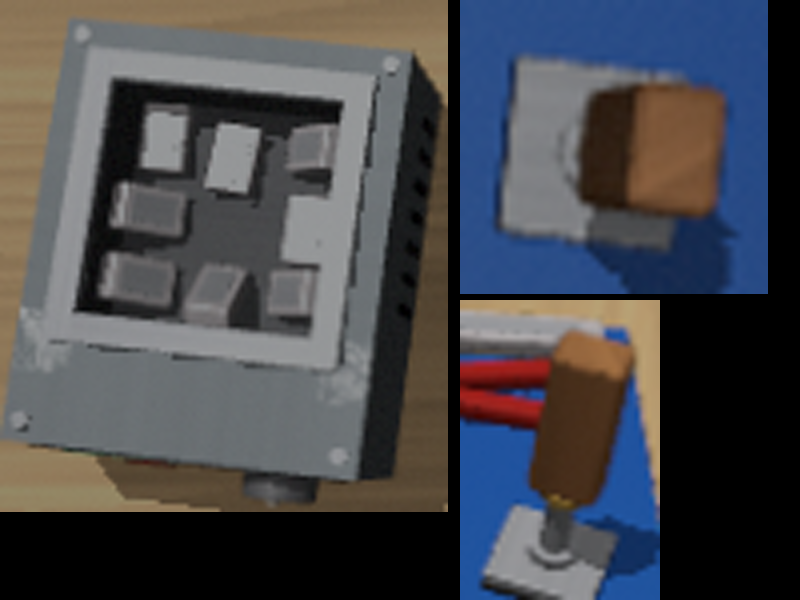

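View pics/m2.png

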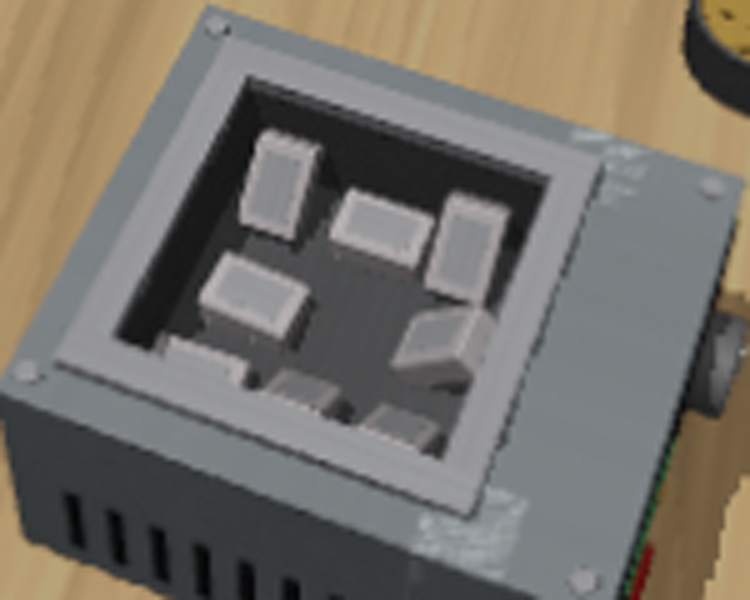

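```bash
cat >> h.py <<'E'
def um(pts,x,y,s): return (np.array(pts,float)+.5)/s-.5+[x,y]
E
python3 - <<'E'
from h import *
np.set_printoptions(precision=4,suppress=True)
def sq(name,n,px,z):
    P=plane(n,px,z)[:,:2]; e=np.roll(P,-1,0)-P
    a=np.degrees(np.arctan2(e[:,1],e[:,0])); print(name,n,"c",P.mean(0),"len",np.linalg.norm(e,axis=1),"mod90",(a+45)%90-45)
a=um([(111,78),(344,101),(313,337),(76,312)],100,180,4); b=um([(247,78),(549,178),(443,458),(117,338)],215,262,5)
sq("rim","top",a,.105); sq("rim","side",b,.105)
# matching: top TL=(+x,+y) -> side
for i,j in((0,3),(1,0),(2,1),(3,2)): print(tri(a[i],b[j]))
f=um([(519-460,57),(500-460,228),(672-460,249),(692-460,80)],325,268,7); sq("foot","top",f,.013)
g=um([(638-460,84),(724-460,88),(715-460,215),(629-460,210)],325,268,7); sq("griptop","top",g,.124)
g2=um([(569-460,333-300),(634-460,345-300),(623-460,372-300),(555-460,352-300)],350,165,5); sq("griptop","side",g2,.124)
f2=um([(518-460,207),(617-460,240),(590-460,303),(482-460,262)],350,165,5); sq("foot","side",f2,.013)
E
```

```text
rim top c [0.5648 0.1904] len [0.1003 0.0988 0.0997 0.0991] mod90 [-6.7967 -6.5036 -6.644  -6.1821]
rim side c [0.5654 0.1913] len [0.099  0.0981 0.0982 0.0982] mod90 [-7.0256 -6.5983 -6.9693 -6.1069]
(array([0.6196, 0.2345, 0.1057]), np.float64(0.0003638856812571789))
(array([0.6089, 0.1355, 0.1035]), np.float64(0.001031340334332439))
(array([0.5105, 0.1469, 0.1025]), np.float64(0.0008991747552459823))
(array([0.5218, 0.2457, 0.1043]), np.float64(0.0006956109330097285))
foot top c [ 0.4629 -0.1396] len [0.045  0.0458 0.0446 0.0465] mod90 [-8.8363 -8.7327 -9.7622 -9.1797]
griptop top c [ 0.4627 -0.1389] len [0.0198 0.0287 0.0197 0.0284] mod90 [-4.403  -7.1401 -5.2112 -6.919 ]
griptop side c [ 0.4634 -0.1393] len [0.0251 0.0176 0.0268 0.0136] mod90 [ -1.0263  -8.9747 -10.3643 -17.2274]
foot side c [ 0.4631 -0.1404] len [0.044  0.0407 0.0477 0.0386] mod90 [-11.7014 -10.577  -14.3415 -15.8688]
```

drive_tool:
  deltas:
    - {"gripper": 0, "offset": [-0.04, -0.022, 0], "angular": [0, 0, 0]}
    - {"gripper": 0, "offset": [-0.08, -0.044, 0], "angular": [0, 0, 0]}
    - {"gripper": 0, "offset": [-0.12, -0.066, 0], "angular": [0, 0, 0]}
    - {"gripper": 0, "offset": [-0.16, -0.088, 0], "angular": [0, 0, 0]}
    - {"gripper": 0, "offset": [-0.2, -0.11, 0], "angular": [0, 0, 0]}

```text
t: 0.6
eef_pos: [0.325, 0.5026, 0.3036]
tool_rot: [-0.0, 0.115, 0.993, -0.0]
contact_force: [-0.3, 0.9, -0.1]
gripper_width: 1.002
grasp_force: 0.0
```

drive_tool:
  deltas:
    - {"gripper": 0, "offset": [-0.04, -0.022, 0], "angular": [0, 0, 0]}
    - {"gripper": 0, "offset": [-0.08, -0.044, 0], "angular": [0, 0, 0]}
    - {"gripper": 0, "offset": [-0.12, -0.066, 0], "angular": [0, 0, 0]}
    - {"gripper": 0, "offset": [-0.16, -0.088, 0], "angular": [0, 0, 0]}
    - {"gripper": 0, "offset": [-0.2, -0.11, 0], "angular": [0, 0, 0]}

```text
t: 1.1
eef_pos: [0.4944, 0.3499, 0.3037]
tool_rot: [-0.0, 0.115, 0.993, -0.0]
contact_force: [1.0, 1.2, -0.0]
gripper_width: 1.003
grasp_force: 0.0
```

```bash
cat >> h.py <<'E'
C=np.array([.5650,.1908]); CY=np.radians(-6.6)
from scipy.spatial.transform import Rotation as R
def rot(o): return R.from_quat(np.asarray(o['tool_rot'])[[1,2,3,0]])
def rep(tgt=None,yaw=None):
    """state; offset in tool axes to world target tcp, tool-y heading yaw (deg)"""
    o=bot.get_obs(); r=rot(o); y=r.apply([0,1,0]); z=r.apply([0,0,1])
    print("t",round(o['t'],2),"tcp",o['eef_pos'].round(4),"yhead",round(np.degrees(np.arctan2(y[1],y[0])),2),"z",z.round(4),"F",o['contact_force'].round(1),"w",round(o['gripper_width'],3),"g",round(o['grasp_force'],1))
    c,s=np.cos(CY),np.sin(CY); d=o['eef_pos'][:2]-C; print("crucible uv mm",np.round([1e3*(c*d[0]+s*d[1]),1e3*(-s*d[0]+c*d[1])],1))
    if tgt is not None: print("offset",r.inv().apply(np.array(tgt)-o['eef_pos']).round(4))
    if yaw is not None: print("ang z",round(-(yaw-np.degrees(np.arctan2(y[1],y[0])))/45,4))
def uv2w(u,v): return C+np.array([np.cos(CY)*u-np.sin(CY)*v,np.sin(CY)*u+np.cos(CY)*v])/1e3
E
python3 - <<'E'
from h import *
rep([.463,-.1395,.304],81.3)
for nm,p in dict(o3=(165,137),o8=(232,158),o4=(312,148),o1=(150,208),o6=(308,230),o2=(140,280),o7=(215,295),o5=(293,293)).items():
    P=plane("top",um([p],100,180,4),.075)[0,:2]-C; c,s=np.cos(CY),np.sin(CY); print(nm,np.round([1e3*(c*P[0]+s*P[1]),1e3*(-s*P[0]+c*P[1])],1))
E
```

```text
t 1.1 tcp [0.4944 0.3499 0.3037] yhead 76.79 z [-4.e-04 -2.e-04 -1.e+00] F [ 1.   1.2 -0. ] w 1.003 g 0.0
crucible uv mm [-88.4 150. ]
offset [-8.130e-02 -4.836e-01 -2.000e-04]
ang z -0.1003
o3 [31.4 32.7]
o8 [25.1  1.8]
o4 [ 32.8 -32.6]
o1 [-0.2 34.5]
o6 [ -2.9 -35.7]
o2 [-31.6  34.2]
o7 [-34.7   0.7]
o5 [-30.4 -32.8]
```

drive_tool:
  deltas:
    - {"gripper": 0, "offset": [-0.008, -0.048, 0], "angular": [0, 0, 0]}
    - {"gripper": 0, "offset": [-0.016, -0.096, 0], "angular": [0, 0, 0]}
    - {"gripper": 0, "offset": [-0.024, -0.144, 0], "angular": [0, 0, 0]}
    - {"gripper": 0, "offset": [-0.032, -0.192, 0], "angular": [0, 0, 0]}
    - {"gripper": 0, "offset": [-0.04, -0.24, 0], "angular": [0, 0, 0]}

```text
t: 1.6
eef_pos: [0.4769, 0.1066, 0.3037]
tool_rot: [-0.0, 0.115, 0.993, -0.0]
contact_force: [0.8, -0.4, 0.5]
gripper_width: 0.999
grasp_force: 0.0
```

drive_tool:
  deltas:
    - {"gripper": 0, "offset": [-0.008, -0.048, 0], "angular": [0, 0, -0.05]}
    - {"gripper": 0, "offset": [-0.016, -0.096, 0], "angular": [0, 0, -0.1]}
    - {"gripper": 0, "offset": [-0.024, -0.144, 0], "angular": [0, 0, -0.1]}
    - {"gripper": 0, "offset": [-0.032, -0.192, 0], "angular": [0, 0, -0.1]}
    - {"gripper": 0, "offset": [-0.041, -0.242, 0], "angular": [0, 0, -0.1]}

```text
t: 2.1
eef_pos: [0.4614, -0.1372, 0.3039]
tool_rot: [0.0, 0.076, 0.997, 0.0]
contact_force: [0.8, -0.6, 0.1]
gripper_width: 0.999
grasp_force: 0.0
```

drive_tool:
  deltas:
    - {"gripper": 0, "offset": [0, 0, 0], "angular": [0, 0, 0]}
    - {"gripper": 0, "offset": [0, 0, 0], "angular": [0, 0, 0]}

```text
t: 2.3
eef_pos: [0.4616, -0.1365, 0.3037]
tool_rot: [-0.0, 0.078, 0.997, 0.0]
contact_force: [1.1, 1.2, -0.0]
gripper_width: 1.004
grasp_force: 0.0
```

```bash
python3 - <<'E'
from h import *
rep([.463,-.1395,.142],81.3)
E
```

```text
t 2.3 tcp [ 0.4616 -0.1365  0.3037] yhead 81.08 z [-5.e-04  1.e-04 -1.e+00] F [ 1.1  1.2 -0. ] w 1.004 g 0.0
crucible uv mm [ -65.1 -337. ]
offset [-0.0019 -0.0027  0.1617]
ang z -0.0048
```

drive_tool:
  deltas:
    - {"gripper": 0, "offset": [-0.002, -0.003, 0.04], "angular": [0, 0, 0]}
    - {"gripper": 0, "offset": [-0.002, -0.003, 0.08], "angular": [0, 0, 0]}
    - {"gripper": 0, "offset": [-0.002, -0.003, 0.12], "angular": [0, 0, 0]}
    - {"gripper": 0, "offset": [-0.002, -0.003, 0.15], "angular": [0, 0, 0]}
    - {"gripper": 0, "offset": [-0.002, -0.003, 0.16], "angular": [0, 0, 0]}

```text
t: 2.8
eef_pos: [0.4622, -0.1365, 0.141]
tool_rot: [-0.003, 0.075, 0.997, 0.0]
contact_force: [-0.2, 0.3, 1.1]
gripper_width: 1.003
grasp_force: 0.0
```

drive_tool:
  deltas:
    - {"gripper": 255, "offset": [0, 0, 0], "angular": [0, 0, 0]}
    - {"gripper": 255, "offset": [0, 0, 0], "angular": [0, 0, 0]}
    - {"gripper": 255, "offset": [0, 0, 0], "angular": [0, 0, 0]}
    - {"gripper": 255, "offset": [0, 0, 0], "angular": [0, 0, 0]}
    - {"gripper": 255, "offset": [0, 0, 0], "angular": [0, 0, 0]}
  grip_force: 80

```text
t: 3.3
eef_pos: [0.4645, -0.139, 0.1451]
tool_rot: [0.001, 0.076, 0.997, 0.0]
contact_force: [-0.4, 0.2, 8.2]
gripper_width: 0.247
grasp_force: 79.2
```

drive_tool:
  deltas:
    - {"gripper": 255, "offset": [0, 0, 0], "angular": [0, 0, 0]}
    - {"gripper": 255, "offset": [0, 0, 0], "angular": [0, 0, 0]}
    - {"gripper": 255, "offset": [0, 0, 0], "angular": [0, 0, 0]}

```text
t: 3.6
eef_pos: [0.4645, -0.139, 0.1452]
tool_rot: [0.001, 0.076, 0.997, 0.0]
contact_force: [-1.0, -0.8, 8.9]
gripper_width: 0.245
grasp_force: 79.2
```

```bash
python3 - <<'E'
from h import *
rep([.463,-.1395,.302],83.4)
E
```

```text
t 3.6 tcp [ 0.4645 -0.139   0.1452] yhead 81.26 z [ 0.0025  0.     -1.    ] F [-1.  -0.8  8.9] w 0.245 g 79.2
crucible uv mm [ -61.9 -339.2]
offset [ 0.001  -0.0006 -0.1568]
ang z -0.0475
```

drive_tool:
  deltas:
    - {"gripper": 255, "offset": [0, 0, -0.03], "angular": [0, 0, 0]}
    - {"gripper": 255, "offset": [0, 0, -0.07], "angular": [0, 0, 0]}
    - {"gripper": 255, "offset": [0, 0, -0.11], "angular": [0, 0, 0]}
    - {"gripper": 255, "offset": [0, 0, -0.15], "angular": [0, 0, 0]}
    - {"gripper": 255, "offset": [0, 0, -0.155], "angular": [0, 0, 0]}

```text
t: 4.1
eef_pos: [0.4655, -0.1395, 0.3035]
tool_rot: [0.004, 0.076, 0.997, 0.0]
contact_force: [-0.2, 0.4, -3.1]
gripper_width: 0.245
grasp_force: 79.2
```

drive_tool:
  deltas:
    - {"gripper": 255, "offset": [-0.003, 0.034, 0], "angular": [0, 0, -0.02]}
    - {"gripper": 255, "offset": [-0.006, 0.068, 0], "angular": [0, 0, -0.048]}
    - {"gripper": 255, "offset": [-0.009, 0.102, 0], "angular": [0, 0, -0.048]}
    - {"gripper": 255, "offset": [-0.011, 0.136, 0], "angular": [0, 0, -0.048]}
    - {"gripper": 255, "offset": [-0.013, 0.17, 0], "angular": [0, 0, -0.048]}

```text
t: 4.6
eef_pos: [0.5016, 0.0286, 0.298]
tool_rot: [-0.001, 0.057, 0.998, -0.0]
contact_force: [0.6, 0.6, -2.6]
gripper_width: 0.246
grasp_force: 79.2
```

drive_tool:
  deltas:
    - {"gripper": 255, "offset": [-0.003, 0.034, 0], "angular": [0, 0, 0]}
    - {"gripper": 255, "offset": [-0.006, 0.068, 0], "angular": [0, 0, 0]}
    - {"gripper": 255, "offset": [-0.009, 0.102, 0], "angular": [0, 0, 0]}
    - {"gripper": 255, "offset": [-0.011, 0.136, 0], "angular": [0, 0, 0]}
    - {"gripper": 255, "offset": [-0.013, 0.17, 0], "angular": [0, 0, 0]}

```text
t: 5.1
eef_pos: [0.534, 0.1958, 0.2978]
tool_rot: [-0.001, 0.057, 0.998, -0.0]
contact_force: [0.6, -0.7, -1.9]
gripper_width: 0.247
grasp_force: 79.2
```

drive_tool:
  deltas:
    - {"gripper": 255, "offset": [0, 0, 0], "angular": [0, 0, 0]}
    - {"gripper": 255, "offset": [0, 0, 0], "angular": [0, 0, 0]}
    - {"gripper": 255, "offset": [0, 0, 0], "angular": [0, 0, 0]}

```text
t: 5.4
eef_pos: [0.5342, 0.1933, 0.2982]
tool_rot: [-0.001, 0.058, 0.998, -0.001]
contact_force: [1.5, -0.5, -2.8]
gripper_width: 0.245
grasp_force: 79.3
```

```bash
python3 - <<'E'
from h import *
rep([*uv2w(-23,.6),.25],83.4)
t=optics.read_camera("top");s=optics.read_camera("side"); cv2.imwrite("pics/top1.png",t);cv2.imwrite("pics/side1.png",s)
M=np.zeros((600,800,3),np.uint8); M[:,:390]=crop(t,100,170,130,200,3); M[:600,400:800]=crop(s,240,140,100,150,4)
cv2.imwrite("pics/m3.png",M)
E
```

```text
t 5.4 tcp [0.5342 0.1933 0.2982] yhead 83.35 z [-0.0013 -0.0012 -1.    ] F [ 1.5 -0.5 -2.8] w 0.245 g 79.3
crucible uv mm [-30.9  -1. ]
offset [-0.0079  0.0017  0.0481]
ang z -0.001
```

View pics/m3.png

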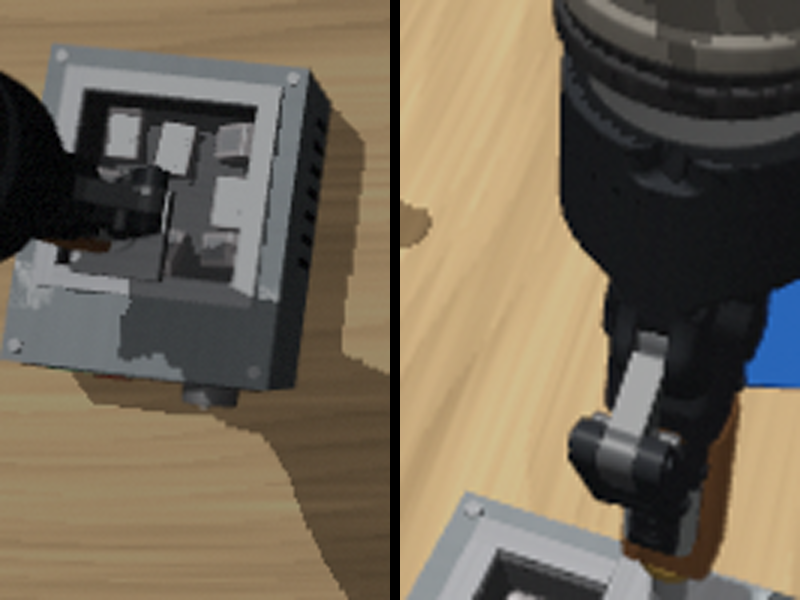

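```bash
python3 - <<'E'
from h import *
P=plane("top",um([(162,282),(172,190)],100,170,3),.166)[:,:2]
c,s=np.cos(CY),np.sin(CY)
for p in P-C: print(np.round([1e3*(c*p[0]+s*p[1]),1e3*(-s*p[0]+c*p[1])],1))
e=P[1]-P[0];print(np.linalg.norm(e),np.degrees(np.arctan2(e[1],e[0])))
E
```

```text
[-55.9 -27.5]
[ -9.6 -26. ]
0.04637174620074971 -4.799453163794267
```

drive_tool:
  deltas:
    - {"gripper": 255, "offset": [-0.0086, 0.0026, 0.0], "angular": [0, 0, 0]}
    - {"gripper": 255, "offset": [-0.0086, 0.0026, 0.02], "angular": [0, 0, 0]}
    - {"gripper": 255, "offset": [-0.0086, 0.0026, 0.04], "angular": [0, 0, 0]}
    - {"gripper": 255, "offset": [-0.0086, 0.0026, 0.055], "angular": [0, 0, 0]}
    - {"gripper": 255, "offset": [-0.0086, 0.0026, 0.058], "angular": [0, 0, 0]}

```text
t: 6.0
eef_pos: [0.5431, 0.1955, 0.2392]
tool_rot: [-0.001, 0.058, 0.998, -0.001]
contact_force: [-0.7, -0.6, -1.5]
gripper_width: 0.247
grasp_force: 79.3
```

drive_tool:
  deltas:
    - {"gripper": 255, "offset": [0, 0, 0.004], "angular": [0, 0, 0]}
    - {"gripper": 255, "offset": [0, 0, 0.008], "angular": [0, 0, 0]}
    - {"gripper": 255, "offset": [0, 0, 0.01], "angular": [0, 0, 0]}
    - {"gripper": 255, "offset": [0, 0, 0.012], "angular": [0, 0, 0]}
    - {"gripper": 255, "offset": [0, 0, 0.012], "angular": [0, 0, 0]}

```text
t: 6.5
eef_pos: [0.5437, 0.1965, 0.2298]
tool_rot: [0.0, 0.057, 0.998, 0.0]
contact_force: [-1.2, -0.5, 3.7]
gripper_width: 0.243
grasp_force: 80.4
```

```bash
python3 - <<'E'
from h import *
rep([*uv2w(-22.3,1.6),.23],83.4)
E
```

```text
t 6.5 tcp [0.5437 0.1965 0.2298] yhead 83.43 z [ 6.e-04  8.e-04 -1.e+00] F [-1.2 -0.5  3.7] w 0.243 g 80.4
crucible uv mm [-21.8   3.2]
offset [ 0.0005 -0.0016 -0.0002]
ang z 0.0007
```

drive_tool:
  deltas:
    - {"gripper": 255, "offset": [0, 0, 0.0025], "angular": [0, 0, 0]}
    - {"gripper": 255, "offset": [0, 0.003, 0.003], "angular": [0, 0, 0]}
    - {"gripper": 255, "offset": [0, 0, 0.003], "angular": [0, 0, 0]}
    - {"gripper": 255, "offset": [0, -0.004, 0.003], "angular": [0, 0, 0]}
    - {"gripper": 255, "offset": [0, -0.004, 0.003], "angular": [0, 0, 0]}

```text
t: 7.0
eef_pos: [0.5432, 0.1918, 0.2262]
tool_rot: [0.0, 0.057, 0.998, 0.0]
contact_force: [0.1, -1.0, -1.8]
gripper_width: 0.248
grasp_force: 79.3
```

drive_tool:
  deltas:
    - {"gripper": 255, "offset": [0, 0.003, 0], "angular": [0, 0, 0]}
    - {"gripper": 255, "offset": [0, 0.006, 0], "angular": [0, 0, 0]}
    - {"gripper": 255, "offset": [0, 0.006, 0], "angular": [0, 0, 0]}
    - {"gripper": 255, "offset": [0, 0.003, 0], "angular": [0, 0, 0]}
    - {"gripper": 255, "offset": [0, 0, 0], "angular": [0, 0, 0]}

```text
t: 7.5
eef_pos: [0.5429, 0.1921, 0.2257]
tool_rot: [-0.0, 0.057, 0.998, -0.0]
contact_force: [-0.1, -0.5, -2.4]
gripper_width: 0.25
grasp_force: 79.3
```

```bash
python3 - <<'E'
from h import *
rep([*uv2w(-22.3,1.6),.213],83.4)
E
```

```text
t 7.5 tcp [0.5429 0.1921 0.2257] yhead 83.45 z [-2.e-04 -2.e-04 -1.e+00] F [-0.1 -0.5 -2.4] w 0.25 g 79.3
crucible uv mm [-22.1  -1.3]
offset [0.0002 0.0029 0.0127]
ang z 0.001
```

drive_tool:
  deltas:
    - {"gripper": 255, "offset": [0, 0.003, 0.002], "angular": [0, 0, 0]}
    - {"gripper": 255, "offset": [0, 0.006, 0.004], "angular": [0, 0, 0]}
    - {"gripper": 255, "offset": [0, 0.006, 0.006], "angular": [0, 0, 0]}
    - {"gripper": 255, "offset": [0, 0.003, 0.006], "angular": [0, 0, 0]}
    - {"gripper": 255, "offset": [0, 0, 0.006], "angular": [0, 0, 0]}

```text
t: 8.0
eef_pos: [0.5429, 0.1921, 0.2198]
tool_rot: [-0.0, 0.057, 0.998, -0.0]
contact_force: [0.4, -0.6, -3.4]
gripper_width: 0.245
grasp_force: 79.4
```

drive_tool:
  deltas:
    - {"gripper": 255, "offset": [0, 0.003, 0.002], "angular": [0, 0, 0]}
    - {"gripper": 255, "offset": [0, 0.006, 0.004], "angular": [0, 0, 0]}
    - {"gripper": 255, "offset": [0, 0.006, 0.005], "angular": [0, 0, 0]}
    - {"gripper": 255, "offset": [0, 0.003, 0.006], "angular": [0, 0, 0]}
    - {"gripper": 255, "offset": [0, 0, 0.006], "angular": [0, 0, 0]}

```text
t: 8.5
eef_pos: [0.5428, 0.1924, 0.2136]
tool_rot: [-0.0, 0.057, 0.998, 0.0]
contact_force: [0.5, 2.9, -1.9]
gripper_width: 0.245
grasp_force: 79.4
```

```bash
python3 - <<'E'
from h import *
rep([*uv2w(-22.3,1.6),.213],83.4)
E
```

```text
t 8.5 tcp [0.5428 0.1924 0.2136] yhead 83.45 z [-4.e-04  3.e-04 -1.e+00] F [ 0.5  2.9 -1.9] w 0.245 g 79.4
crucible uv mm [-22.3  -1. ]
offset [0.     0.0026 0.0006]
ang z 0.0011
```

drive_tool:
  deltas:
    - {"gripper": 255, "offset": [0, 0.002, -0.014], "angular": [0, 0, 0]}
    - {"gripper": 255, "offset": [0, 0.002, -0.027], "angular": [0, 0, 0]}
    - {"gripper": 255, "offset": [-0.016, 0.013, -0.027], "angular": [0, 0, 0]}
    - {"gripper": 255, "offset": [-0.032, 0.025, -0.027], "angular": [0, 0, 0]}
    - {"gripper": 255, "offset": [-0.032, 0.025, -0.022], "angular": [0, 0, 0]}

```text
t: 9.0
eef_pos: [0.5802, 0.2156, 0.2382]
tool_rot: [0.002, 0.057, 0.998, 0.001]
contact_force: [0.5, 0.4, -3.1]
gripper_width: 0.25
grasp_force: 79.3
```

drive_tool:
  deltas:
    - {"gripper": 255, "offset": [0, 0, 0.003], "angular": [0, 0, 0]}
    - {"gripper": 255, "offset": [0, 0, 0.006], "angular": [0, 0, 0]}
    - {"gripper": 255, "offset": [0, 0, 0.008], "angular": [0, 0, 0]}
    - {"gripper": 255, "offset": [0, 0, 0.009], "angular": [0, 0, 0]}
    - {"gripper": 255, "offset": [0, 0, 0.009], "angular": [0, 0, 0]}

```text
t: 9.5
eef_pos: [0.5779, 0.2134, 0.2292]
tool_rot: [0.001, 0.057, 0.998, 0.001]
contact_force: [-2.8, -0.5, 11.3]
gripper_width: 0.249
grasp_force: 81.3
```

```bash
python3 - <<'E'
from h import *
rep([*uv2w(9.7,24.1),.23],83.4)
E
```

```text
t 9.5 tcp [0.5779 0.2134 0.2292] yhead 83.41 z [ 0.0014  0.0015 -1.    ] F [-2.8 -0.5 11.3] w 0.249 g 81.3
crucible uv mm [10.2 24. ]
offset [ 0.0005  0.0001 -0.0008]
ang z 0.0003
```

drive_tool:
  deltas:
    - {"gripper": 255, "offset": [-0.003, 0, 0], "angular": [0, 0, 0]}
    - {"gripper": 255, "offset": [-0.004, 0, 0.001], "angular": [0, 0, 0]}
    - {"gripper": 255, "offset": [0, 0, 0.001], "angular": [0, 0, 0]}
    - {"gripper": 255, "offset": [0.003, 0, 0.002], "angular": [0, 0, 0]}
    - {"gripper": 255, "offset": [0.003, 0, 0.003], "angular": [0, 0, 0]}

```text
t: 10.0
eef_pos: [0.5737, 0.2138, 0.2233]
tool_rot: [-0.001, 0.057, 0.998, -0.0]
contact_force: [0.4, 0.2, -2.2]
gripper_width: 0.245
grasp_force: 79.3
```

drive_tool:
  deltas:
    - {"gripper": 255, "offset": [-0.003, 0, 0.001], "angular": [0, 0, 0]}
    - {"gripper": 255, "offset": [-0.006, 0, 0.002], "angular": [0, 0, 0]}
    - {"gripper": 255, "offset": [-0.006, 0, 0.002], "angular": [0, 0, 0]}
    - {"gripper": 255, "offset": [-0.003, 0, 0.003], "angular": [0, 0, 0]}
    - {"gripper": 255, "offset": [0, 0, 0.003], "angular": [0, 0, 0]}

```text
t: 10.5
eef_pos: [0.5744, 0.2138, 0.2207]
tool_rot: [-0.0, 0.057, 0.998, -0.0]
contact_force: [0.3, -0.2, -3.4]
gripper_width: 0.249
grasp_force: 79.3
```

drive_tool:
  deltas:
    - {"gripper": 255, "offset": [-0.003, 0, 0.002], "angular": [0, 0, 0]}
    - {"gripper": 255, "offset": [-0.006, 0, 0.004], "angular": [0, 0, 0]}
    - {"gripper": 255, "offset": [-0.006, 0, 0.005], "angular": [0, 0, 0]}
    - {"gripper": 255, "offset": [-0.003, 0, 0.006], "angular": [0, 0, 0]}
    - {"gripper": 255, "offset": [0, 0, 0.007], "angular": [0, 0, 0]}

```text
t: 11.0
eef_pos: [0.5744, 0.2138, 0.2137]
tool_rot: [-0.0, 0.057, 0.998, -0.0]
contact_force: [-0.4, -0.3, -2.3]
gripper_width: 0.248
grasp_force: 79.4
```

drive_tool:
  deltas:
    - {"gripper": 255, "offset": [-0.003, 0, 0.002], "angular": [0, 0, 0]}
    - {"gripper": 255, "offset": [-0.003, 0, 0.003], "angular": [0, 0, 0]}
    - {"gripper": 255, "offset": [-0.003, 0, 0.003], "angular": [0, 0, 0]}

```text
t: 11.3
eef_pos: [0.5762, 0.2136, 0.2135]
tool_rot: [-0.002, 0.057, 0.998, 0.0]
contact_force: [-13.1, -3.2, 22.2]
gripper_width: 0.246
grasp_force: 82.9
```

```bash
python3 - <<'E'
from h import *
rep([*uv2w(-22.3,24.1),.24],83.4)
E
```

```text
t 11.3 tcp [0.5762 0.2136 0.2135] yhead 83.44 z [-3.5e-03  7.0e-04 -1.0e+00] F [-13.1  -3.2  22.2] w 0.246 g 82.9
crucible uv mm [ 8.5 23.9]
offset [ 0.0309  0.0002 -0.0264]
ang z 0.0008
```

drive_tool:
  deltas:
    - {"gripper": 255, "offset": [0, 0, -0.016], "angular": [0, 0, 0]}
    - {"gripper": 255, "offset": [0, 0, -0.03], "angular": [0, 0, 0]}
    - {"gripper": 255, "offset": [0.016, 0, -0.03], "angular": [0, 0, 0]}
    - {"gripper": 255, "offset": [0.032, 0, -0.03], "angular": [0, 0, 0]}
    - {"gripper": 255, "offset": [0.032, 0, -0.025], "angular": [0, 0, 0]}

```text
t: 11.8
eef_pos: [0.5453, 0.2178, 0.237]
tool_rot: [0.001, 0.057, 0.998, 0.001]
contact_force: [1.4, -0.2, -2.0]
gripper_width: 0.247
grasp_force: 79.5
```

drive_tool:
  deltas:
    - {"gripper": 255, "offset": [0, 0, 0.003], "angular": [0, 0, 0]}
    - {"gripper": 255, "offset": [0, 0, 0.006], "angular": [0, 0, 0]}
    - {"gripper": 255, "offset": [0, 0, 0.007], "angular": [0, 0, 0]}
    - {"gripper": 255, "offset": [0, 0, 0.008], "angular": [0, 0, 0]}
    - {"gripper": 255, "offset": [0, 0, 0.008], "angular": [0, 0, 0]}

```text
t: 12.3
eef_pos: [0.547, 0.2174, 0.2291]
tool_rot: [0.001, 0.057, 0.998, 0.001]
contact_force: [-1.9, -0.4, 7.9]
gripper_width: 0.25
grasp_force: 80.9
```

```bash
python3 - <<'E'
from h import *
rep([*uv2w(-22.3,24.1),.23],83.4)
E
```

```text
t 12.3 tcp [0.547  0.2174 0.2291] yhead 83.41 z [ 0.0014  0.0011 -1.    ] F [-1.9 -0.4  7.9] w 0.25 g 80.9
crucible uv mm [-21.   24.4]
offset [ 0.0013 -0.0003 -0.0009]
ang z 0.0002
```

drive_tool:
  deltas:
    - {"gripper": 255, "offset": [-0.002, 0, 0.001], "angular": [0, 0, 0]}
    - {"gripper": 255, "offset": [-0.005, 0, 0.001], "angular": [0, 0, 0]}
    - {"gripper": 255, "offset": [-0.002, 0, 0.001], "angular": [0, 0, 0]}
    - {"gripper": 255, "offset": [0.001, 0, 0.002], "angular": [0, 0, 0]}
    - {"gripper": 255, "offset": [0.001, 0, 0.002], "angular": [0, 0, 0]}

```text
t: 12.8
eef_pos: [0.5444, 0.2171, 0.2254]
tool_rot: [-0.0, 0.057, 0.998, -0.0]
contact_force: [0.2, -0.4, -1.8]
gripper_width: 0.245
grasp_force: 79.2
```

drive_tool:
  deltas:
    - {"gripper": 255, "offset": [-0.003, 0, 0.001], "angular": [0, 0, 0]}
    - {"gripper": 255, "offset": [-0.006, 0, 0.002], "angular": [0, 0, 0]}
    - {"gripper": 255, "offset": [-0.006, 0, 0.003], "angular": [0, 0, 0]}
    - {"gripper": 255, "offset": [-0.003, 0, 0.003], "angular": [0, 0, 0]}
    - {"gripper": 255, "offset": [0, 0, 0.003], "angular": [0, 0, 0]}

```text
t: 13.3
eef_pos: [0.5445, 0.2172, 0.2227]
tool_rot: [-0.0, 0.057, 0.998, -0.0]
contact_force: [0.7, 0.6, -2.2]
gripper_width: 0.247
grasp_force: 79.2
```

drive_tool:
  deltas:
    - {"gripper": 255, "offset": [-0.003, 0, 0.002], "angular": [0, 0, 0]}
    - {"gripper": 255, "offset": [-0.006, 0, 0.004], "angular": [0, 0, 0]}
    - {"gripper": 255, "offset": [-0.006, 0, 0.006], "angular": [0, 0, 0]}
    - {"gripper": 255, "offset": [-0.003, 0, 0.007], "angular": [0, 0, 0]}
    - {"gripper": 255, "offset": [-0.001, 0, 0.009], "angular": [0, 0, 0]}

```text
t: 13.8
eef_pos: [0.5455, 0.2172, 0.2137]
tool_rot: [-0.0, 0.057, 0.998, -0.0]
contact_force: [0.8, -0.1, -3.1]
gripper_width: 0.246
grasp_force: 79.4
```

drive_tool:
  deltas:
    - {"gripper": 255, "offset": [0, 0, 0.001], "angular": [0, 0, 0]}
    - {"gripper": 255, "offset": [0, 0, 0.001], "angular": [0, 0, 0]}

```text
t: 14.0
eef_pos: [0.5455, 0.2172, 0.2135]
tool_rot: [-0.0, 0.057, 0.998, 0.0]
contact_force: [-2.5, -1.4, 4.4]
gripper_width: 0.25
grasp_force: 80.4
```

```bash
python3 - <<'E'
from h import *
rep([*uv2w(-20.8,-20.9),.24],83.4)
E
```

```text
t 14.0 tcp [0.5455 0.2172 0.2135] yhead 83.44 z [-5.e-04  2.e-04 -1.e+00] F [-2.5 -1.4  4.4] w 0.25 g 80.4
crucible uv mm [-22.4  24. ]
offset [-0.0015 -0.0449 -0.0265]
ang z 0.0009
```

drive_tool:
  deltas:
    - {"gripper": 255, "offset": [0, 0, -0.014], "angular": [0, 0, 0]}
    - {"gripper": 255, "offset": [0, 0, -0.028], "angular": [0, 0, 0]}
    - {"gripper": 255, "offset": [-0.0015, -0.022, -0.028], "angular": [0, 0, 0]}
    - {"gripper": 255, "offset": [-0.0015, -0.045, -0.028], "angular": [0, 0, 0]}
    - {"gripper": 255, "offset": [-0.0015, -0.045, -0.024], "angular": [0, 0, 0]}

```text
t: 14.5
eef_pos: [0.5431, 0.169, 0.2388]
tool_rot: [0.001, 0.06, 0.998, 0.0]
contact_force: [0.1, 0.8, -1.8]
gripper_width: 0.249
grasp_force: 79.3
```

drive_tool:
  deltas:
    - {"gripper": 255, "offset": [0, 0, 0.003], "angular": [0, 0, 0]}
    - {"gripper": 255, "offset": [0, 0, 0.006], "angular": [0, 0, 0]}
    - {"gripper": 255, "offset": [0, 0, 0.008], "angular": [0, 0, 0]}
    - {"gripper": 255, "offset": [0, 0, 0.009], "angular": [0, 0, 0]}
    - {"gripper": 255, "offset": [0, 0, 0.009], "angular": [0, 0, 0]}

```text
t: 15.0
eef_pos: [0.5428, 0.1732, 0.2292]
tool_rot: [0.001, 0.057, 0.998, 0.0]
contact_force: [-1.5, -1.4, 9.6]
gripper_width: 0.247
grasp_force: 81.1
```

```bash
python3 - <<'E'
from h import *
rep([*uv2w(-20.8,-20.9),.23],83.4)
E
```

```text
t 15.0 tcp [0.5428 0.1732 0.2292] yhead 83.49 z [ 1.1e-03  7.0e-04 -1.0e+00] F [-1.5 -1.4  9.6] w 0.247 g 81.1
crucible uv mm [-20. -20.]
offset [ 0.0008 -0.0009 -0.0008]
ang z 0.0021
```

drive_tool:
  deltas:
    - {"gripper": 255, "offset": [-0.003, 0, 0], "angular": [0, 0, 0]}
    - {"gripper": 255, "offset": [-0.005, 0, 0.001], "angular": [0, 0, 0]}
    - {"gripper": 255, "offset": [-0.002, 0, 0.001], "angular": [0, 0, 0]}
    - {"gripper": 255, "offset": [0.001, 0, 0.002], "angular": [0, 0, 0]}
    - {"gripper": 255, "offset": [0.001, 0, 0.002], "angular": [0, 0, 0]}

```text
t: 15.5
eef_pos: [0.5403, 0.1727, 0.2253]
tool_rot: [-0.001, 0.057, 0.998, -0.0]
contact_force: [0.4, 0.3, -1.8]
gripper_width: 0.247
grasp_force: 79.4
```

drive_tool:
  deltas:
    - {"gripper": 255, "offset": [-0.003, 0, 0.001], "angular": [0, 0, 0]}
    - {"gripper": 255, "offset": [-0.006, 0, 0.002], "angular": [0, 0, 0]}
    - {"gripper": 255, "offset": [-0.006, 0, 0.003], "angular": [0, 0, 0]}
    - {"gripper": 255, "offset": [-0.003, 0, 0.003], "angular": [0, 0, 0]}
    - {"gripper": 255, "offset": [0, 0, 0.003], "angular": [0, 0, 0]}

```text
t: 16.0
eef_pos: [0.5409, 0.1723, 0.2228]
tool_rot: [-0.0, 0.057, 0.998, -0.0]
contact_force: [0.2, 0.5, -3.1]
gripper_width: 0.247
grasp_force: 79.4
```

drive_tool:
  deltas:
    - {"gripper": 255, "offset": [-0.003, 0, 0.002], "angular": [0, 0, 0]}
    - {"gripper": 255, "offset": [-0.006, 0, 0.004], "angular": [0, 0, 0]}
    - {"gripper": 255, "offset": [-0.006, 0, 0.006], "angular": [0, 0, 0]}
    - {"gripper": 255, "offset": [-0.003, 0, 0.007], "angular": [0, 0, 0]}
    - {"gripper": 255, "offset": [-0.001, 0, 0.009], "angular": [0, 0, 0]}

```text
t: 16.5
eef_pos: [0.5419, 0.1723, 0.2137]
tool_rot: [-0.0, 0.057, 0.998, -0.0]
contact_force: [-0.1, 0.0, -2.9]
gripper_width: 0.246
grasp_force: 79.4
```

drive_tool:
  deltas:
    - {"gripper": 255, "offset": [0, 0, 0.001], "angular": [0, 0, 0]}
    - {"gripper": 255, "offset": [0, 0, 0.001], "angular": [0, 0, 0]}

```text
t: 16.7
eef_pos: [0.5419, 0.1723, 0.2134]
tool_rot: [-0.0, 0.057, 0.998, 0.0]
contact_force: [-2.8, 0.0, 4.5]
gripper_width: 0.246
grasp_force: 80.2
```

```bash
python3 - <<'E'
from h import *
rep([*uv2w(23.5,-21),.24],83.4)
E
```

```text
t 16.7 tcp [0.5419 0.1723 0.2134] yhead 83.44 z [-6.e-04  2.e-04 -1.e+00] F [-2.8  0.   4.5] w 0.246 g 80.2
crucible uv mm [-20.9 -21. ]
offset [-0.0443 -0.     -0.0266]
ang z 0.0008
```

Block 5 is flat. Now block 4.

drive_tool:
  deltas:
    - {"gripper": 255, "offset": [0, 0, -0.014], "angular": [0, 0, 0]}
    - {"gripper": 255, "offset": [0, 0, -0.028], "angular": [0, 0, 0]}
    - {"gripper": 255, "offset": [-0.022, 0, -0.028], "angular": [0, 0, 0]}
    - {"gripper": 255, "offset": [-0.044, 0, -0.028], "angular": [0, 0, 0]}
    - {"gripper": 255, "offset": [-0.044, 0, -0.024], "angular": [0, 0, 0]}

```text
t: 17.2
eef_pos: [0.5892, 0.1667, 0.2391]
tool_rot: [0.003, 0.058, 0.998, 0.001]
contact_force: [-0.0, 0.1, -2.5]
gripper_width: 0.251
grasp_force: 79.4
```

drive_tool:
  deltas:
    - {"gripper": 255, "offset": [0, 0, 0.003], "angular": [0, 0, 0]}
    - {"gripper": 255, "offset": [0, 0, 0.006], "angular": [0, 0, 0]}
    - {"gripper": 255, "offset": [0, 0, 0.008], "angular": [0, 0, 0]}
    - {"gripper": 255, "offset": [0, 0, 0.009], "angular": [0, 0, 0]}
    - {"gripper": 255, "offset": [0, 0, 0.009], "angular": [0, 0, 0]}

```text
t: 17.7
eef_pos: [0.5859, 0.167, 0.2295]
tool_rot: [0.0, 0.057, 0.998, 0.0]
contact_force: [-2.7, -1.3, 8.4]
gripper_width: 0.246
grasp_force: 81.1
```

```bash
python3 - <<'E'
from h import *
rep([*uv2w(23.5,-21),.23],83.4)
E
```

```text
t 17.7 tcp [0.5859 0.167  0.2295] yhead 83.43 z [ 7.e-04  3.e-04 -1.e+00] F [-2.7 -1.3  8.4] w 0.246 g 81.1
crucible uv mm [ 23.4 -21.2]
offset [-0.0001  0.0002 -0.0005]
ang z 0.0007
```

drive_tool:
  deltas:
    - {"gripper": 255, "offset": [0.003, 0, 0.001], "angular": [0, 0, 0]}
    - {"gripper": 255, "offset": [0.005, 0, 0.001], "angular": [0, 0, 0]}
    - {"gripper": 255, "offset": [0.002, 0, 0.001], "angular": [0, 0, 0]}
    - {"gripper": 255, "offset": [-0.001, 0, 0.002], "angular": [0, 0, 0]}
    - {"gripper": 255, "offset": [-0.001, 0, 0.002], "angular": [0, 0, 0]}

```text
t: 18.2
eef_pos: [0.5872, 0.1662, 0.2273]
tool_rot: [0.001, 0.058, 0.998, -0.0]
contact_force: [-0.1, -1.1, -0.7]
gripper_width: 0.251
grasp_force: 79.6
```

drive_tool:
  deltas:
    - {"gripper": 255, "offset": [0.003, 0, 0.001], "angular": [0, 0, 0]}
    - {"gripper": 255, "offset": [0.006, 0, 0.002], "angular": [0, 0, 0]}
    - {"gripper": 255, "offset": [0.006, 0, 0.003], "angular": [0, 0, 0]}
    - {"gripper": 255, "offset": [0.003, 0, 0.003], "angular": [0, 0, 0]}
    - {"gripper": 255, "offset": [0, 0, 0.003], "angular": [0, 0, 0]}

```text
t: 18.7
eef_pos: [0.587, 0.1673, 0.2227]
tool_rot: [-0.0, 0.057, 0.998, -0.0]
contact_force: [-0.7, -0.0, -2.4]
gripper_width: 0.247
grasp_force: 79.4
```

drive_tool:
  deltas:
    - {"gripper": 255, "offset": [0.003, 0, 0.002], "angular": [0, 0, 0]}
    - {"gripper": 255, "offset": [0.006, 0, 0.004], "angular": [0, 0, 0]}
    - {"gripper": 255, "offset": [0.006, 0, 0.006], "angular": [0, 0, 0]}
    - {"gripper": 255, "offset": [0.003, 0, 0.007], "angular": [0, 0, 0]}
    - {"gripper": 255, "offset": [0.001, 0, 0.009], "angular": [0, 0, 0]}

```text
t: 19.2
eef_pos: [0.5863, 0.1672, 0.2139]
tool_rot: [0.0, 0.057, 0.998, 0.0]
contact_force: [-0.7, 0.2, -2.3]
gripper_width: 0.25
grasp_force: 79.4
```

drive_tool:
  deltas:
    - {"gripper": 255, "offset": [0, 0, 0.001], "angular": [0, 0, 0]}
    - {"gripper": 255, "offset": [0, 0, 0.001], "angular": [0, 0, 0]}

```text
t: 19.4
eef_pos: [0.5865, 0.1672, 0.2134]
tool_rot: [0.001, 0.057, 0.998, 0.0]
contact_force: [-0.1, -0.4, 1.8]
gripper_width: 0.247
grasp_force: 80.1
```

```bash
python3 - <<'E'
from h import *
rep([*uv2w(1,1),.29],83.4)
E
```

```text
t 19.4 tcp [0.5865 0.1672 0.2134] yhead 83.42 z [ 1.2e-03  3.0e-04 -1.0e+00] F [-0.1 -0.4  1.8] w 0.247 g 80.1
crucible uv mm [ 24.1 -21. ]
offset [ 0.023   0.022  -0.0766]
ang z 0.0004
```

drive_tool:
  deltas:
    - {"gripper": 255, "offset": [0, 0, -0.03], "angular": [0, 0, 0]}
    - {"gripper": 255, "offset": [0, 0, -0.07], "angular": [0, 0, 0]}
    - {"gripper": 255, "offset": [0.01, -0.03, -0.09], "angular": [0, 0, 0]}
    - {"gripper": 255, "offset": [0.03, -0.07, -0.09], "angular": [0, 0, 0]}
    - {"gripper": 255, "offset": [0.05, -0.11, -0.09], "angular": [0, 0, 0]}

```text
t: 19.9
eef_pos: [0.5232, 0.0628, 0.3035]
tool_rot: [0.001, 0.057, 0.998, 0.0]
contact_force: [-0.1, -1.0, -1.8]
gripper_width: 0.244
grasp_force: 79.4
```

drive_tool:
  deltas:
    - {"gripper": 255, "offset": [0.01, -0.03, 0], "angular": [0, 0, 0]}
    - {"gripper": 255, "offset": [0.02, -0.07, 0], "angular": [0, 0, 0]}
    - {"gripper": 255, "offset": [0.02, -0.1, 0], "angular": [0, 0, 0]}

```text
t: 20.2
eef_pos: [0.4903, -0.0356, 0.3028]
tool_rot: [-0.001, 0.058, 0.998, 0.0]
contact_force: [0.4, -0.1, -1.5]
gripper_width: 0.246
grasp_force: 79.3
```

```bash
python3 - <<'E'
from h import *
rep([*uv2w(1,1),.3],83.4)
t=optics.read_camera("top");s=optics.read_camera("side"); cv2.imwrite("pics/top2.png",t);cv2.imwrite("pics/side2.png",s)
M=np.zeros((600,800,3),np.uint8); M[:480,:380]=crop(t,115,190,95,120,4); M[:480,390:790]=crop(s,225,270,100,120,4)
cv2.imwrite("pics/m4.png",M)
E
```

```text
t 20.2 tcp [ 0.4903 -0.0356  0.3028] yhead 83.37 z [-1.1e-03  2.0e-04 -1.0e+00] F [ 0.4 -0.1 -1.5] w 0.246 g 79.3
crucible uv mm [ -48.2 -233.5]
offset [-0.049   0.2345  0.0027]
ang z -0.0008
```

View pics/m4.png

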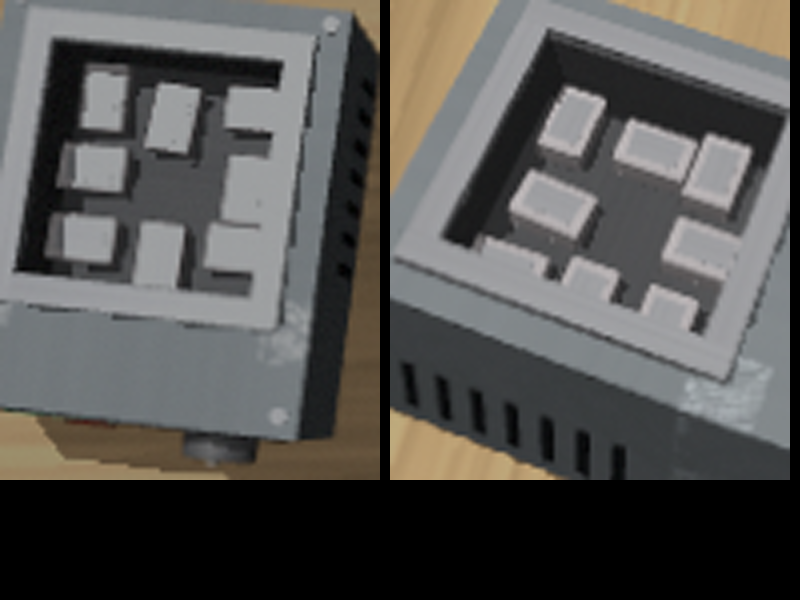

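drive_tool:
  deltas:
    - {"gripper": 255, "offset": [-0.006, 0.045, 0], "angular": [0, 0, 0]}
    - {"gripper": 255, "offset": [-0.012, 0.09, 0], "angular": [0, 0, 0]}
    - {"gripper": 255, "offset": [-0.018, 0.135, 0], "angular": [0, 0, 0]}
    - {"gripper": 255, "offset": [-0.025, 0.18, 0], "angular": [0, 0, 0]}
    - {"gripper": 255, "offset": [-0.03, 0.223, 0], "angular": [0, 0, 0]}

```text
t: 20.8
eef_pos: [0.5478, 0.1874, 0.3027]
tool_rot: [-0.0, 0.057, 0.998, 0.0]
contact_force: [1.1, -0.4, -1.2]
gripper_width: 0.245
grasp_force: 79.6
```

drive_tool:
  deltas:
    - {"gripper": 255, "offset": [0, 0, 0], "angular": [0, 0, 0]}
    - {"gripper": 255, "offset": [0, 0, 0.015], "angular": [0, 0, 0]}
    - {"gripper": 255, "offset": [0, 0, 0.03], "angular": [0, 0, 0]}
    - {"gripper": 255, "offset": [0, 0, 0.045], "angular": [0, 0, 0]}
    - {"gripper": 255, "offset": [0, 0, 0.05], "angular": [0, 0, 0]}

```text
t: 21.3
eef_pos: [0.5466, 0.1849, 0.2511]
tool_rot: [-0.001, 0.057, 0.998, -0.001]
contact_force: [-1.7, 0.2, -3.1]
gripper_width: 0.25
grasp_force: 79.7
```

```bash
python3 - <<'E'
from h import *
rep([*uv2w(-18.3,-10.4),.215],83.4)
E
```

```text
t 21.3 tcp [0.5466 0.1849 0.2511] yhead 83.47 z [-0.0029 -0.0011 -1.    ] F [-1.7  0.2 -3.1] w 0.25 g 79.7
crucible uv mm [-17.6  -8. ]
offset [ 0.0006 -0.0023  0.0361]
ang z 0.0016
```

drive_tool:
  deltas:
    - {"gripper": 255, "offset": [0, -0.002, 0.012], "angular": [0, 0, 0]}
    - {"gripper": 255, "offset": [0, -0.002, 0.024], "angular": [0, 0, 0]}
    - {"gripper": 255, "offset": [0, -0.002, 0.033], "angular": [0, 0, 0]}
    - {"gripper": 255, "offset": [0, -0.002, 0.037], "angular": [0, 0, 0]}
    - {"gripper": 255, "offset": [0, -0.002, 0.038], "angular": [0, 0, 0]}

```text
t: 21.8
eef_pos: [0.5472, 0.1827, 0.2143]
tool_rot: [-0.0, 0.057, 0.998, -0.0]
contact_force: [0.5, 0.1, -2.5]
gripper_width: 0.251
grasp_force: 79.7
```

drive_tool:
  deltas:
    - {"gripper": 255, "offset": [0, 0, 0.001], "angular": [0, 0, 0]}
    - {"gripper": 255, "offset": [0, 0, 0.001], "angular": [0, 0, 0]}

```text
t: 22.0
eef_pos: [0.5476, 0.1828, 0.2142]
tool_rot: [0.0, 0.057, 0.998, 0.0]
contact_force: [-0.4, 0.5, -2.0]
gripper_width: 0.245
grasp_force: 79.7
```

drive_tool:
  deltas:
    - {"gripper": 255, "offset": [0, 0, 0.001], "angular": [0, 0, 0]}
    - {"gripper": 255, "offset": [0, 0, 0.001], "angular": [0, 0, 0]}

```text
t: 22.2
eef_pos: [0.5477, 0.1829, 0.2134]
tool_rot: [0.0, 0.057, 0.998, 0.0]
contact_force: [-0.2, 0.3, -0.5]
gripper_width: 0.253
grasp_force: 80.1
```

drive_tool:
  deltas:
    - {"gripper": 255, "offset": [0, 0, 0.001], "angular": [0, 0, 0]}
    - {"gripper": 255, "offset": [0, 0, 0.001], "angular": [0, 0, 0]}

```text
t: 22.4
eef_pos: [0.5479, 0.183, 0.2133]
tool_rot: [0.001, 0.057, 0.998, 0.0]
contact_force: [-2.8, 0.5, 7.4]
gripper_width: 0.248
grasp_force: 81.2
```

drive_tool:
  deltas:
    - {"gripper": 255, "offset": [0, 0, 0.0013], "angular": [0, 0, 0]}
    - {"gripper": 255, "offset": [0, 0, 0.0013], "angular": [0, 0, 0]}
    - {"gripper": 255, "offset": [0, 0, 0.0013], "angular": [0, 0, 0]}

```text
t: 22.7
eef_pos: [0.5479, 0.1831, 0.2131]
tool_rot: [0.001, 0.057, 0.998, 0.001]
contact_force: [-6.2, -0.3, 16.9]
gripper_width: 0.247
grasp_force: 82.5
```

drive_tool:
  deltas:
    - {"gripper": 255, "offset": [0, 0, 0.0001], "angular": [0, 0, 0]}
    - {"gripper": 255, "offset": [0, 0, 0.0001], "angular": [0, 0, 0]}
    - {"gripper": 255, "offset": [0, 0, 0.0001], "angular": [0, 0, 0]}
    - {"gripper": 255, "offset": [0, 0, 0.0001], "angular": [0, 0, 0]}
    - {"gripper": 255, "offset": [0, 0, 0.0001], "angular": [0, 0, 0]}

```text
t: 23.2
eef_pos: [0.548, 0.1831, 0.2132]
tool_rot: [0.001, 0.057, 0.998, 0.001]
contact_force: [-5.5, -0.4, 17.7]
gripper_width: 0.248
grasp_force: 82.5
```

drive_tool:
  deltas:
    - {"gripper": 255, "offset": [0, 0, 0], "angular": [0, 0, 0]}
    - {"gripper": 255, "offset": [0, 0, 0], "angular": [0, 0, 0]}
    - {"gripper": 255, "offset": [0, 0, 0], "angular": [0, 0, 0]}
    - {"gripper": 255, "offset": [0, 0, 0], "angular": [0, 0, 0]}
    - {"gripper": 255, "offset": [0, 0, 0], "angular": [0, 0, 0]}

```text
t: 23.7
eef_pos: [0.548, 0.183, 0.2132]
tool_rot: [0.001, 0.057, 0.998, 0.001]
contact_force: [-5.7, -2.3, 17.7]
gripper_width: 0.247
grasp_force: 82.5
```

drive_tool:
  deltas:
    - {"gripper": 255, "offset": [0, 0, 0], "angular": [0, 0, 0]}
    - {"gripper": 255, "offset": [0, 0, 0], "angular": [0, 0, 0]}
    - {"gripper": 255, "offset": [0, 0, 0], "angular": [0, 0, 0]}
    - {"gripper": 255, "offset": [0, 0, 0], "angular": [0, 0, 0]}

```text
t: 24.1
eef_pos: [0.548, 0.183, 0.2132]
tool_rot: [0.001, 0.057, 0.998, 0.001]
contact_force: [-5.2, -1.0, 18.1]
gripper_width: 0.247
grasp_force: 82.5
```

drive_tool:
  deltas:
    - {"gripper": 255, "offset": [0, 0, -0.005], "angular": [0, 0, 0]}
    - {"gripper": 255, "offset": [0, 0, -0.02], "angular": [0, 0, 0]}
    - {"gripper": 255, "offset": [0, 0, -0.05], "angular": [0, 0, 0]}
    - {"gripper": 255, "offset": [0, 0, -0.08], "angular": [0, 0, 0]}
    - {"gripper": 255, "offset": [0, 0, -0.095], "angular": [0, 0, 0]}

```text
t: 24.6
eef_pos: [0.5483, 0.1828, 0.308]
tool_rot: [0.002, 0.057, 0.998, 0.001]
contact_force: [-0.0, 0.6, -1.7]
gripper_width: 0.246
grasp_force: 79.9
```

drive_tool:
  deltas:
    - {"gripper": 255, "offset": [0.005, -0.033, 0], "angular": [0, 0, 0]}
    - {"gripper": 255, "offset": [0.01, -0.066, 0], "angular": [0, 0, 0]}
    - {"gripper": 255, "offset": [0.014, -0.1, 0], "angular": [0, 0, 0]}
    - {"gripper": 255, "offset": [0.018, -0.132, 0], "angular": [0, 0, 0]}
    - {"gripper": 255, "offset": [0.023, -0.165, 0], "angular": [0, 0, 0]}

```text
t: 25.1
eef_pos: [0.5052, 0.0202, 0.3054]
tool_rot: [0.0, 0.057, 0.998, 0.0]
contact_force: [0.8, -0.4, -2.8]
gripper_width: 0.247
grasp_force: 79.7
```

drive_tool:
  deltas:
    - {"gripper": 255, "offset": [0.005, -0.033, 0], "angular": [0, 0, 0.02]}
    - {"gripper": 255, "offset": [0.01, -0.066, 0], "angular": [0, 0, 0.048]}
    - {"gripper": 255, "offset": [0.014, -0.1, 0], "angular": [0, 0, 0.048]}
    - {"gripper": 255, "offset": [0.018, -0.132, 0], "angular": [0, 0, 0.048]}
    - {"gripper": 255, "offset": [0.023, -0.165, 0], "angular": [0, 0, 0.048]}

```text
t: 25.6
eef_pos: [0.4635, -0.1411, 0.3055]
tool_rot: [0.0, 0.076, 0.997, 0.0]
contact_force: [0.4, 0.5, -3.0]
gripper_width: 0.246
grasp_force: 79.7
```

drive_tool:
  deltas:
    - {"gripper": 255, "offset": [0, 0, 0], "angular": [0, 0, 0]}
    - {"gripper": 255, "offset": [0, 0, 0], "angular": [0, 0, 0]}
    - {"gripper": 255, "offset": [0, 0, 0], "angular": [0, 0, 0]}

```text
t: 25.9
eef_pos: [0.4642, -0.1389, 0.3054]
tool_rot: [-0.0, 0.075, 0.997, 0.0]
contact_force: [1.0, 0.9, -2.3]
gripper_width: 0.245
grasp_force: 79.9
```

```bash
python3 - <<'E'
from h import *
rep([.4645,-.139,.149],81.26)
t=optics.read_camera("top");s=optics.read_camera("side")
M=np.zeros((600,800,3),np.uint8); M[:480,:380]=crop(t,115,190,95,120,4); M[:480,390:790]=crop(s,330,120,100,120,4)
cv2.imwrite("pics/m5.png",M)
E
```

```text
t 25.9 tcp [ 0.4642 -0.1389  0.3054] yhead 81.35 z [-1.e-04  5.e-04 -1.e+00] F [ 1.   0.9 -2.3] w 0.245 g 79.9
crucible uv mm [ -62.2 -339.1]
offset [-0.0003 -0.0002  0.1564]
ang z 0.002
```

View pics/m5.png

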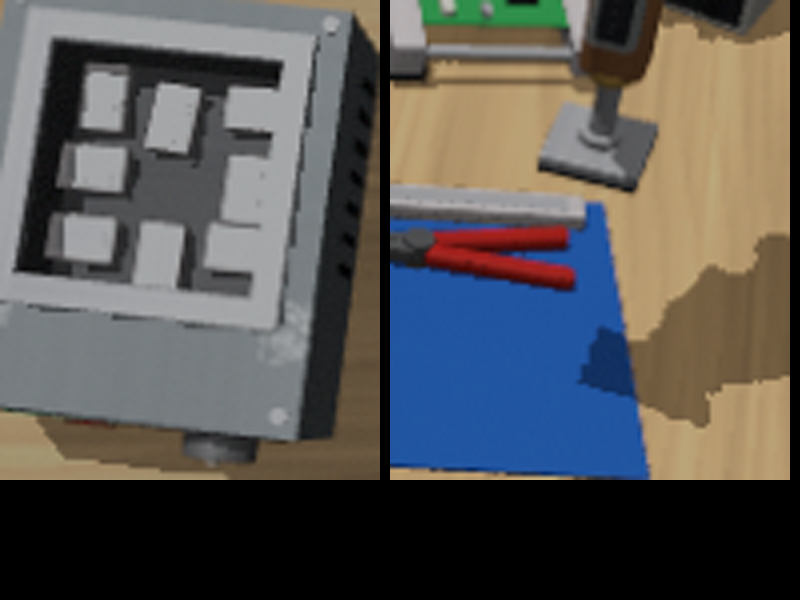

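drive_tool:
  deltas:
    - {"gripper": 255, "offset": [0, 0, 0.04], "angular": [0, 0, 0]}
    - {"gripper": 255, "offset": [0, 0, 0.08], "angular": [0, 0, 0]}
    - {"gripper": 255, "offset": [0, 0, 0.12], "angular": [0, 0, 0]}
    - {"gripper": 255, "offset": [0, 0, 0.145], "angular": [0, 0, 0]}
    - {"gripper": 255, "offset": [0, 0, 0.156], "angular": [0, 0, 0]}

```text
t: 26.5
eef_pos: [0.4631, -0.1386, 0.1472]
tool_rot: [-0.002, 0.075, 0.997, 0.0]
contact_force: [-0.0, 0.3, -1.3]
gripper_width: 0.245
grasp_force: 79.6
```

drive_tool:
  deltas:
    - {"gripper": 255, "offset": [0, 0, 0.001], "angular": [0, 0, 0]}
    - {"gripper": 255, "offset": [0, 0, 0.002], "angular": [0, 0, 0]}
    - {"gripper": 255, "offset": [0, 0, 0.003], "angular": [0, 0, 0]}
    - {"gripper": 255, "offset": [0, 0, 0.004], "angular": [0, 0, 0]}
    - {"gripper": 255, "offset": [0, 0, 0.004], "angular": [0, 0, 0]}

```text
t: 27.0
eef_pos: [0.4644, -0.1398, 0.1461]
tool_rot: [0.001, 0.076, 0.997, 0.0]
contact_force: [0.1, -0.6, -3.5]
gripper_width: 0.246
grasp_force: 79.6
```

drive_tool:
  deltas:
    - {"gripper": 255, "offset": [0, 0, 0.001], "angular": [0, 0, 0]}
    - {"gripper": 255, "offset": [0, 0, 0.0015], "angular": [0, 0, 0]}
    - {"gripper": 255, "offset": [0, 0, 0.0015], "angular": [0, 0, 0]}

```text
t: 27.3
eef_pos: [0.4644, -0.14, 0.1453]
tool_rot: [0.001, 0.076, 0.997, 0.0]
contact_force: [-5.0, 1.2, 14.1]
gripper_width: 0.25
grasp_force: 82.4
```

drive_tool:
  deltas:
    - {"gripper": 255, "offset": [0, 0, -0.001], "angular": [0, 0, 0]}
    - {"gripper": 255, "offset": [0, 0, -0.0012], "angular": [0, 0, 0]}

```text
t: 27.5
eef_pos: [0.4641, -0.1399, 0.1454]
tool_rot: [0.0, 0.076, 0.997, 0.0]
contact_force: [0.3, 0.2, -1.8]
gripper_width: 0.243
grasp_force: 80.1
```

drive_tool:
  deltas:
    - {"gripper": 180, "offset": [0, 0, 0], "angular": [0, 0, 0]}
    - {"gripper": 170, "offset": [0, 0, 0], "angular": [0, 0, 0]}
    - {"gripper": 150, "offset": [0, 0, 0], "angular": [0, 0, 0]}
    - {"gripper": 100, "offset": [0, 0, 0], "angular": [0, 0, 0]}
    - {"gripper": 30, "offset": [0, 0, 0], "angular": [0, 0, 0]}

```text
t: 28.0
eef_pos: [0.464, -0.1398, 0.1452]
tool_rot: [-0.0, 0.076, 0.997, -0.0]
contact_force: [0.8, 0.4, -0.6]
gripper_width: 0.737
grasp_force: 0.0
```

drive_tool:
  deltas:
    - {"gripper": 0, "offset": [0, 0, 0], "angular": [0, 0, 0]}
    - {"gripper": 0, "offset": [0, 0, 0], "angular": [0, 0, 0]}
    - {"gripper": 0, "offset": [0, 0, 0], "angular": [0, 0, 0]}
    - {"gripper": 0, "offset": [0, 0, 0], "angular": [0, 0, 0]}

```text
t: 28.4
eef_pos: [0.464, -0.1398, 0.1452]
tool_rot: [-0.0, 0.076, 0.997, 0.0]
contact_force: [-0.1, 0.2, -0.5]
gripper_width: 0.997
grasp_force: 0.0
```

Lift clear, then check.

drive_tool:
  deltas:
    - {"gripper": 0, "offset": [0, 0, -0.02], "angular": [0, 0, 0]}
    - {"gripper": 0, "offset": [0, 0, -0.05], "angular": [0, 0, 0]}
    - {"gripper": 0, "offset": [0, 0, -0.09], "angular": [0, 0, 0]}
    - {"gripper": 0, "offset": [0, 0, -0.13], "angular": [0, 0, 0]}
    - {"gripper": 0, "offset": [0, 0, -0.16], "angular": [0, 0, 0]}

```text
t: 28.9
eef_pos: [0.4642, -0.1401, 0.3076]
tool_rot: [0.001, 0.076, 0.997, 0.0]
contact_force: [0.6, 0.4, -0.7]
gripper_width: 0.998
grasp_force: 0.0
```

drive_tool:
  deltas:
    - {"gripper": 0, "offset": [0, 0.04, 0], "angular": [0, 0, 0]}
    - {"gripper": 0, "offset": [-0.01, 0.08, 0], "angular": [0, 0, 0]}
    - {"gripper": 0, "offset": [-0.02, 0.12, 0], "angular": [0, 0, 0]}
    - {"gripper": 0, "offset": [-0.02, 0.15, 0], "angular": [0, 0, 0]}
    - {"gripper": 0, "offset": [-0.02, 0.15, 0], "angular": [0, 0, 0]}

```text
t: 29.4
eef_pos: [0.5071, 0.0104, 0.305]
tool_rot: [-0.0, 0.072, 0.997, 0.001]
contact_force: [-0.7, -0.6, -0.4]
gripper_width: 1.003
grasp_force: 0.0
```

```bash
python3 - <<'E'
from h import *
rep()
t=optics.read_camera("top");s=optics.read_camera("side")
M=np.zeros((420,800,3),np.uint8); M[:,:400]=crop(t,270,180,200,210,2); M[:,400:]=crop(s,200,150,200,210,2)
cv2.imwrite("pics/m6.png",M)
E
```

```text
t 29.4 tcp [0.5071 0.0104 0.305 ] yhead 81.7 z [-1.0e-04  1.4e-03 -1.0e+00] F [-0.7 -0.6 -0.4] w 1.003 g 0.0
crucible uv mm [ -36.8 -185.8]
```

View pics/m6.png

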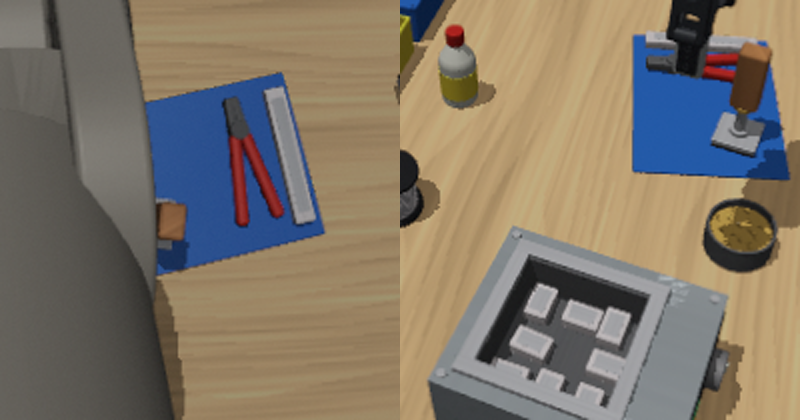

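The side view shows the tamper standing upright on the mat at about (740,100). All eight offcuts are flat in the crucible, and the visible bystanders are where they started.

```bash
python3 -c "
from station import bot
print(bot.hand_in())"
```

```text
the job is handed in; nothing more can be done
None
```

The job is handed in: all eight offcuts lie flat, the final press of about 20 N was held for over a second, and the tamper stands upright on the blue mat again, finished at about 29 s of the 72 s limit.

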